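Stack a two-tier kiln shelf for firing glass

ROBOT

A 6-joint arm with a two-finger parallel gripper is mounted at the origin on a cart in front of the work surface, level with it; the furniture and walls round the work are solid. World frame = base frame: x ahead of the robot, y to its left, z up, the work surface at z = 0. Lengths are in mm, angles in rad, forces in N, time in s.
With the tool pointing down it reaches from about 275 to 1000 mm from the base axis. Payload 8.4 kg.
Tool frame: the origin (TCP) lies at the very end of the fingers, on their centre line; the grasp point (between the pads) lies 19 mm behind it; z points along the fingers, y is the direction in which the jaws open and shut (so a half turn about z gives the same grasp; the last joint's range is limited). The gripper opens to 85 mm and grips with 20 to 120 N. Pads are 22 mm wide; open, the fingers measure 114 mm over their backs; the gripper's body (76 mm by 85 mm) begins 54 mm behind the grasp point. The pads swing forward as they close: fully open they stand 13 mm farther back than shut.
Start: joints at [-1.287, 0.353, 1.633, -0, 1.155, -0.002], TCP at [176.202, -599.651, 231.281] pointing down, gripper open.
Joint ranges: [-2.63, 2.63], [-0.92, 2.1], [0.06, 2.66], [-1.3, 4.44], [0, 2.69], [-3.02, 3.02]. Speed limits (rad/s): [2.22, 2.22, 2.79, 3.14, 3.14, 3.14].

INTERFACE

Orientations are given as [roll, pitch, yaw] about the fixed x, y, z axes, in that order (R = Rz(yaw) Ry(pitch) Rx(roll)).
In Python, from rig import r gives the robot as it stands.
- The arm moves only by the tool apply_moves, never from a script. Its argument "rows" is text: rows parted by semicolons, each of 4 numbers parted by spaces: the shift along the tool's x, y, z in m, then the turn about the tool's z in degrees. A call has 1 to 12 rows; each row shifts and turns the commanded pose from where the row before left it, along the tool's axes as they then stand; what a row does not reach is not made up. A row lasts 1/10 s, in which the tool goes at most 50 mm and 8.59 degrees, less where a joint would pass 70% of its speed; a pose out of reach is approached as far as the arm can. A call is refused whole if a number of a shift passes 0.05 or a number of a turn 8.59, either way. A call with a gripper value outside its range is refused whole. "jaw" is the finger opening in m, from 0 to 0.0854, set as the call begins (left out, the last holds). The fingers move at their own pace and stop on an object; "squeeze" is the grip in N (left out, the last holds). Time passes only in rows, so rows that do not move let the fingers close. It gives the time, the measured TCP pose, the force and the opening at its end, in the units of the state.
- r.sense(): the state, without advancing time (a new reading comes with each control period).
- r.grab_frame(name): name is "scene" or "top"; returns (picture, depth): 480x640x3 uint8, blue, green, red; 480x640 float32, mm along the optical axis (not along the pixel's ray), 0 where there is no reading.
- r.get_calibration(name): a dict with "intrinsics" (3x3 intrinsics, pixels), "rvec" (rotation vector, rad) and "tvec" (3), from world to camera coordinates, as OpenCV has them. Camera axes: x right, y down, z forward; pixel columns grow to the right and rows downward; lengths in mm; the calibration is good to about 2 mm. A picture is of the moment at which its call begins. get_calibration takes no time and is no camera call.
- r.sign_off(): hands the job in, once; it reports no verdict.
Trained networks look in the newest picture that a camera, given by its name, has taken for a name from the list of things; names that differ only in an ending like _2 or _b are one class to them, and where a whole thing is asked for, a point or a joint stands for the part that bears it (a point fixed in the world has none). Each returns a list of dicts, best first, with "conf" (0 to 1); they miss things now and then, are a little off and sometimes report something else, mostly with a low value. They report only what shows in the picture. A call takes as long as a camera call. They do not tell look-alikes from the thing itself.
- r.recognise(camera, label): "bbox" ([left, top, right, bottom] as shares, 0 to 1, of the picture: columns of its width, rows of its height, round what is visible of it).
- r.pinpoint(camera, label): "at" ([row, column] as shares, 0 to 1, of the picture: columns of its width, rows of its height: a listed point, or the origin of a listed thing).
The state is a dict: "clock": time; "qpos": joint angles; "qvel": joint speeds; "joint_efforts": joint torques, N m; "eef_pos": TCP position; "tcp_rot": TCP orientation; "contact_force": force on the tool from outside, world axes, zero at the start; "wrist_torque": the same for the moment, N m; "opening": opening from 0.0 (shut) to 1.0 (fully open).
Only numpy, scipy, OpenCV 4.12 (cv2) and the standard library are available. Lean on these libraries where they do the work, as an engineer would, in place of code of your own. Each camera call takes 0.05 s, during which the arm holds its last target. There are 200 camera calls.

TASK

Get this kiln load ready for firing: on the big kiln shelf, lay the two thick kiln bars on the two bare marks in the white wash, one on each, and the painted teal glass flat in the middle between them. Bridge the two bars with the narrow kiln shelf, centred over the big one, its length in line with the big one's length, and lay the amber rondel, which is domed and needs headroom, on the middle of this top tier. Leave the thin bar and the red pencil lying on the pale wooden board.

Things in the scene. Friction and masses are not known exactly. Their poses are not given: they have to be found in the camera images.
- lower_shelf: the big kiln shelf: a fixed buff slab 150 (x) x 230 (y) x 15 (z) mm on the bench, left or right of the robot, its top brushed with white kiln wash except for two bare buff oblong marks, 112 mm along x and 34 mm along y, centred at x = 0, y = +70 and -70 mm in its frame (near its short ends). Origin: centre of its underside, so its top is at z = 15 mm
- upper_shelf: the narrow kiln shelf that makes the top tier: a loose buff slab with white wash on top, 64 (x) x 200 (y) x 12 (z) mm, 0.25 to 0.4 kg; starts on the far part of the pale wooden board. Origin: centre of its underside; its length is along y; grip it across its 64 mm. Its ends overhang the bars by 14 mm when in place
- bar_a: one of the two thick kiln bars: loose, buff, square, 110 mm long (its x axis) x 32 mm wide x 32 mm high, about 0.2 kg, lying down; a dark bore shows in its ends. Origin: centre of its underside. The two thick bars are alike and either may go on either mark
- bar_b: the other thick kiln bar, the same as bar_a
- bar_low: the thin kiln bar, which is not wanted: browner, 110 mm long (x) x 20 mm wide x 20 mm high, lying on the pale wooden board. Origin: centre of its underside
- teal_glass: a loose flat oblong of teal glass, 40 (x) x 56 (y) x 6 mm, 34 g, with a thin black border and leaf painted on top. Origin: centre of its underside; either way round will do
- rondel: a loose round rondel of amber glass, 54 mm across, its rolled rim 9 mm thick, its domed centre 13.5 mm high, 40 g. Origin: centre of its flat underside; grip it across its rim
- pencil: a red glass pencil, 117 mm long (x) x 19 x 15 mm, lying on the pale wooden board. Origin: centre of its underside; not wanted for the job
- ware_board: the fixed pale wooden board 290 (x) x 290 (y) x 12 mm on which all loose parts lie at the start. Origin: centre of its underside (top at z = 12 mm). The narrow kiln shelf lies along its far edge, the other parts in two columns of three, in any order, rows about 72 mm apart (along x), columns 132 mm; bars and pencil lie roughly along its y axis
There are look-alikes about, which are no part of the job. There is more than one size of the teal_glass; the job needs the larger.

How it is judged (in metres and radians):
At the end, for the whole second after the job is handed in: Thick bars on the big shelf, one per mark (12 mm, 0.15 rad); teal glass flat at its middle (15 mm); narrow shelf level on both bars, centred (12 mm) and in line (0.15 rad); rondel flat on the narrow shelf's middle (12 mm); all released and at rest; thin bar and pencil moved under 25 mm (((y of bar_a in the frame of lower_shelf between 0.058 and 0.082 m and y of bar_b in the frame of lower_shelf between -0.082 and -0.058 m) or (y of bar_b in the frame of lower_shelf between 0.058 and 0.082 m and y of bar_a in the frame of lower_shelf between -0.082 and -0.058 m)) and x of bar_a in the frame of lower_shelf between -0.014 and 0.014 m and z of bar_a in the frame of lower_shelf between 0.012 and 0.018 m and angle between the x axis of each of bar_a, bar_b and the x axis of lower_shelf, either way round below 0.15 rad and x of bar_b in the frame of lower_shelf between -0.014 and 0.014 m and z of bar_b in the frame of lower_shelf between 0.012 and 0.018 m and x of teal_glass in the frame of lower_shelf between -0.015 and 0.015 m and y of teal_glass in the frame of lower_shelf between -0.015 and 0.015 m and z of teal_glass in the frame of lower_shelf between 0.011 and 0.019 m and angle between each of teal_glass, rondel's own z axis and vertical below 0.12 rad and x of upper_shelf in the frame of lower_shelf between -0.014 and 0.014 m and y of upper_shelf in the frame of lower_shelf between -0.012 and 0.012 m and z of upper_shelf in the frame of lower_shelf between 0.044 and 0.05 m and angle between the y axis of upper_shelf and the y axis of lower_shelf, either way round below 0.15 rad and angle between upper_shelf's own z axis and vertical below 0.05 rad and x of rondel in the frame of upper_shelf between -0.012 and 0.012 m and y of rondel in the frame of upper_shelf between -0.015 and 0.015 m and z of rondel in the frame of upper_shelf between 0.009 and 0.015 m and distance of each of bar_low, pencil from where it was at the start of the episode below 0.025 m and linear speed of each of bar_a, bar_b, teal_glass, upper_shelf, rondel below 0.02 m/s); the robot touches nothing.
It also fails if it takes over 122 s, if anything falls off the work surface, if the arm or the gripper's body presses on something with over 40 N, if the wrist force passes 120 N, or if a joint passes its speed limit or range.

## Working session

There is one attempt and no reset: what is moved stays moved. The work goes in short steps, Python scripts to look and compute and a tool call to move; the robot and the scene stay as the last step left them, time stands still between calls to the robot, and variables do not carry over. Pictures are saved under pics/ and viewed, about 12 in all and at most 16, crops included, and the job is handed in when it is done.

Besides the shell and the picture viewer there is one more tool, called after "Call:" as name(argument=value, ...) on one line, values as JSON. apply_moves: Moves the arm, as the interface text tells. Its arguments: {"type":"object","properties":{"rows":{"type":"string"},"jaw":{"type":"number"},"squeeze":{"type":"number"}},"required":["rows"]}

```bash
mkdir -p pics; ls
cat > h.py <<'E'
from rig import r
import numpy as np, cv2
def cal(n):
    c=r.get_calibration(n); K=np.array(c["intrinsics"],float); R=cv2.Rodrigues(np.array(c["rvec"],float))[0]; t=np.array(c["tvec"],float).ravel()
    return K,R,t
def ray(n,u,v,z):
    "pixel -> world point on plane z"
    K,R,t=cal(n); d=R.T@np.linalg.inv(K)@[u,v,1]; o=-R.T@t
    return o+d*(z-o[2])/d[2]
def cloud(n,dep):
    K,R,t=cal(n); v,u=np.mgrid[:480,:640]
    p=np.stack([(u-K[0,2])/K[0,0]*dep,(v-K[1,2])/K[1,1]*dep,dep],-1)
    return (p-t)@R
def proj(n,P):
    K,R,t=cal(n); q=(R@np.asarray(P,float).T).T+t; q=q@K.T; return q[:,:2]/q[:,2:]
E
python3 - <<'E'
from h import *
for n in("top","scene"):
    im,d=r.grab_frame(n); cv2.imwrite(f"pics/{n}0.png",im); np.save(n+"0.npy",d)
    K,R,t=cal(n); print(n,K.round(1).tolist(),(-R.T@t).round(),R.round(2).tolist())
    for l in "lower_shelf upper_shelf bar_a bar_low teal_glass rondel pencil ware_board".split():
        for o in r.pinpoint(n,l)[:4]:
            v,u=o["at"][0]*480,o["at"][1]*640
            print(l,round(o["conf"],2),round(u),round(v),ray(n,u,v,0 if l in("lower_shelf","ware_board") else 12).round()[:2])
s=r.sense();print(s)
E
```

```text
pics
top [[455.0, 0.0, 318.3], [0.0, 455.0, 241.9], [0.0, 0.0, 1.0]] [411. -11. 858.] [[0.11, -0.99, 0.0], [-0.97, -0.11, -0.2], [0.2, 0.02, -0.98]]
lower_shelf 0.88 411 262 [ 569. -173.]
upper_shelf 0.91 230 189 [673. 189.]
bar_a 0.89 249 278 [504. 127.]
bar_a 0.74 187 229 [584. 259.]
bar_a 0.16 172 305 [439. 261.]
bar_low 0.79 240 314 [437. 135.]
teal_glass 0.78 360 156 [768. -57.]
teal_glass 0.76 179 265 [515. 262.]
rondel 0.73 254 240 [577. 128.]
pencil 0.72 411 263 [ 565. -171.]
ware_board 0.84 221 249 [555. 191.]
scene [[565.7, 0.0, 318.1], [0.0, 565.7, 232.4], [0.0, 0.0, 1.0]] [   67. -1056.   578.] [[0.89, -0.46, -0.03], [-0.21, -0.35, -0.91], [0.41, 0.81, -0.41]]
lower_shelf 0.88 346 287 [ 573. -176.]
lower_shelf 0.51 288 229 [595. 158.]
upper_shelf 0.91 305 215 [659. 191.]
bar_a 0.96 269 216 [576. 232.]
bar_a 0.56 265 235 [519. 129.]
bar_low 0.57 232 240 [440. 143.]
teal_glass 0.65 397 248 [752. -99.]
teal_glass 0.6 245 216 [520. 264.]
rondel 0.47 290 231 [582. 116.]
ware_board 0.96 271 226 [565. 195.]
{'clock': 0.9, 'qpos': array([-1.28741536e+00,  3.52956938e-01,  1.63342022e+00,  7.90315331e-06,
        1.15523027e+00, -2.40742374e-03]), 'qvel': array([ 9.14243294e-04,  1.02266307e-03,  7.17803953e-06, -1.43840976e-03,
       -8.71766239e-04,  8.23083707e-04]), 'joint_efforts': array([-2.78390289e-03, -6.05165362e+01, -3.42438877e+01, -8.22808079e-05,
        1.06202042e-03,  2.12238274e-05]), 'eef_pos': array([ 176.18927682, -599.63370223,  231.29921656]), 'tcp_rot': array([-3.14157790e+00, -7.26598763e-06,  2.85785196e-01]), 'contact_force': array([0.29229178, 0.77059694, 1.06584161]), 'wrist_torque': array([ 0.03970542,  0.01284821, -0.03451497]), 'opening': 0.9979302603385355}
```

View pics/top0.png

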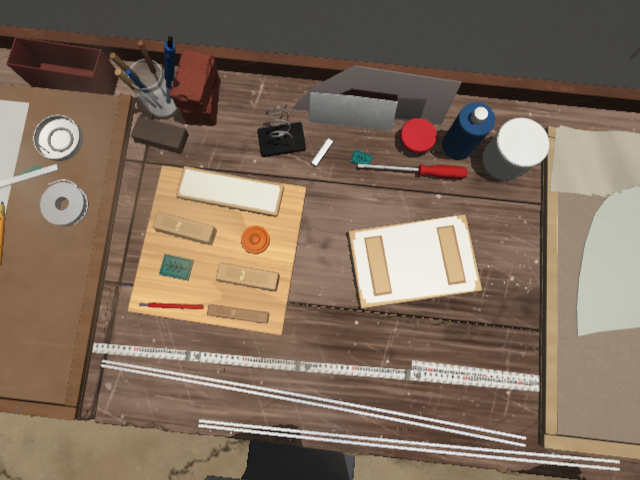

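View pics/scene0.png

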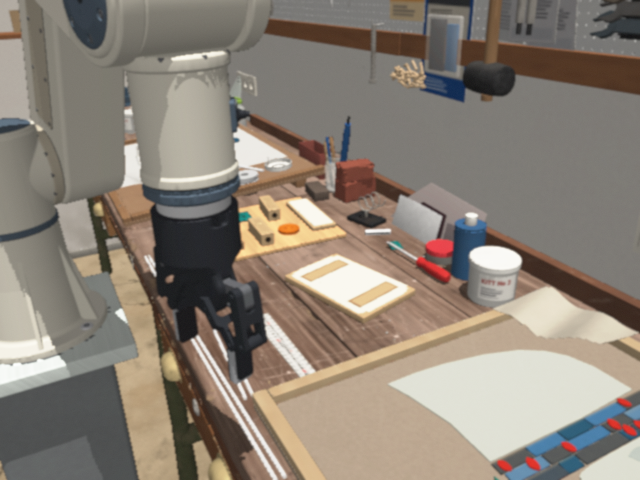

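The top view shows the thick bars near (187,229) and (249,277), the thin bar at (238,314), pencil (170,306), large teal (177,266), rondel (255,239), narrow shelf (231,190) and big shelf centred near (413,261). The small teal at (361,157) is the look-alike. Next I'll measure poses.

```bash
cat >> h.py <<'E'
def fit(n,im,d,seed,zlo,zhi,ztop,rad,color=None):
    "mask near world seed with height within range (and colour) -> min area rect on plane ztop, from pixel outlines"
    P=cloud(n,d); m=(P[...,2]>zlo)&(P[...,2]<zhi)&(np.hypot(P[...,0]-seed[0],P[...,1]-seed[1])<rad)&(d>0)
    if color is not None: m&=color(im.astype(int))
    m=cv2.morphologyEx(m.astype(np.uint8),cv2.MORPH_OPEN,np.ones((2,2)))
    k,l,st,_=cv2.connectedComponentsWithStats(m)
    if k<2: return None
    m=l==1+np.argmax(st[1:,4]); v,u=np.nonzero(m)
    W=np.array([ray(n,a,b,ztop)[:2] for a,b in zip(u,v)],np.float32)
    (c,s,a)=cv2.minAreaRect(W)
    if s[0]<s[1]: a+=90; s=s[::-1]
    a=(a+90)%180-90
    return np.round(c,1),np.round(W.mean(0),1),np.round(s,1),"longaxis deg",round(a,2),"z",round(float(np.median(P[m][:,2])),1),len(u)
white=lambda i:i.min(-1)>195
sat=lambda i:(i.max(-1)-i.min(-1))
E
python3 - <<'E'
from h import *
im=cv2.imread("pics/top0.png"); d=np.load("top0.npy")
teal=lambda i:(i[...,1]-i[...,2]>25)
orange=lambda i:(i[...,2]-i[...,0]>120)
P=cloud("top",d)
print("board z",P[262,210,2],P[290,290,2],"bench",P[300,330,2],"shelf",P[262,410,2])
print("lower",fit("top",im,d,(567,-175),8,22,15,150))
print("upper",fit("top",im,d,(673,189),18,30,24,115))
for n,s in(("barR",(504,127)),("barL",(584,259))):print(n,fit("top",im,d,s,34,55,44,70))
print("low",fit("top",im,d,(437,135),24,40,32,70))
print("pencil",fit("top",im,d,(439,261),17,40,27,75))
print("teal",fit("top",im,d,(515,262),5,30,18,45,teal))
print("rondel",fit("top",im,d,(577,128),5,40,21,40,orange))
# bare marks
buff=lambda i:(i[...,2]-i[...,0]>40)
for s in((560,-105),(575,-245)):print("mark",fit("top",im,d,s,8,22,15,62,buff))
im2=cv2.resize(im[150:350,120:500],None,fx=2,fy=2);cv2.imwrite("pics/crop.png",im2)
E
```

```text
board z 9.636756668195174 -2.5425042954915624 bench -1.6215860475530106 shelf 15.558425180683674Traceback (most recent call last):
  File "<stdin>", line 7, in <module>
  File "h.py", line 24, in fit
    W=np.array([ray(n,a,b,ztop)[:2] for a,b in zip(u,v)],np.float32)
                ~~~^^^^^^^^^^^^
  File "h.py", line 8, in ray
    K,R,t=cal(n); d=R.T@np.linalg.inv(K)@[u,v,1]; o=-R.T@t
          ~~~^^^
  File "h.py", line 4, in cal
    c=r.get_calibration(n); K=np.array(c["intrinsics"],float); R=cv2.Rodrigues(np.array(c["rvec"],float))[0]; t=np.array(c["tvec"],float).ravel()
ValueError: time passes only in moves, steps and waits
```

```bash
sed -i 's/^def cal(n):/import functools\n@functools.lru_cache\ndef cal(n):/' h.py
cat > m.py <<'E'
from h import *
im=cv2.imread("pics/top0.png"); d=np.load("top0.npy")
teal=lambda i:(i[...,1]-i[...,2]>25)
orange=lambda i:(i[...,2]-i[...,0]>120)
print("lower",fit("top",im,d,(567,-175),7,22,15,150))
print("upper",fit("top",im,d,(673,189),16,30,24,115))
for n,s in(("barR",(504,127)),("barL",(584,259))):print(n,fit("top",im,d,s,34,55,44,70))
print("low",fit("top",im,d,(437,135),21,40,32,70))
print("pencil",fit("top",im,d,(439,261),17,40,27,75))
print("teal",fit("top",im,d,(515,262),5,30,18,45,teal))
print("rondel",fit("top",im,d,(577,128),0,40,21,40,orange))
buff=lambda i:(i[...,2]-i[...,0]>40)
for s in((560,-105),(575,-245)):print("mark",fit("top",im,d,s,7,22,15,62,buff))
w=lambda i:i.min(-1)>180
print("upper white",fit("top",im,d,(673,189),0,40,24,115,w))
print("lower white",fit("top",im,d,(567,-175),0,40,15,150,w))
E
python3 m.py
```

```text
lower (array([ 570.8, -177.2]), array([ 569.5, -177.2], dtype=float32), array([229.4, 149.1]), 'longaxis deg', -75.33, 'z', 14.1, 9540)
upper (array([664.7, 184. ]), array([664.6, 183.5], dtype=float32), array([199.5,  64.8]), 'longaxis deg', 85.02, 'z', 22.9, 3327)
barR (array([503.4, 124.6]), array([503.4, 124.7], dtype=float32), array([110.4,  32.3]), 'longaxis deg', 85.98, 'z', 42.8, 1092)
barL (array([580.3, 253.8]), array([580.4, 253.7], dtype=float32), array([111.6,  32.6]), 'longaxis deg', 81.28, 'z', 42.7, 1035)
low (array([436. , 133.6]), array([435.9, 133.7], dtype=float32), array([110.7,  20. ]), 'longaxis deg', 88.33, 'z', 30.7, 695)
pencil (array([435.4, 279.3]), array([435.5, 278.9], dtype=float32), array([41.9,  5.4]), 'longaxis deg', -83.68, 'z', 18.5, 82)
teal (array([506.2, 265.8]), array([504.9, 267.1], dtype=float32), array([50.3, 34.3]), 'longaxis deg', 84.33, 'z', 17.1, 342)
rondel (array([576.9, 124.5]), array([576.4, 123.7], dtype=float32), array([52.1, 50.8]), 'longaxis deg', 7.58, 'z', 18.9, 601)
mark (array([ 553.2, -110.3]), array([ 552.6, -110.4], dtype=float32), array([110.8,  33.9]), 'longaxis deg', 14.64, 'z', 14.3, 1059)
mark (array([ 584.1, -246.7]), array([ 583.2, -246.9], dtype=float32), array([101.8,  33.9]), 'longaxis deg', 14.67, 'z', 14.5, 958)
upper white (array([665.9, 184.9]), array([665.5, 184.2], dtype=float32), array([187.6,  52.1]), 'longaxis deg', 85.39, 'z', 23.1, 2486)
lower white (array([ 572. , -177.4]), array([ 570.1, -178.9], dtype=float32), array([220., 144.]), 'longaxis deg', -75.97, 'z', 14.1, 6300)
```

```bash
python3 -c "
import cv2;im=cv2.imread('pics/top0.png');cv2.imwrite('pics/crop.png',cv2.resize(im[150:350,110:310],None,fx=3,fy=3,interpolation=cv2.INTER_CUBIC))"
```

```text
(no output)
```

View pics/crop.png

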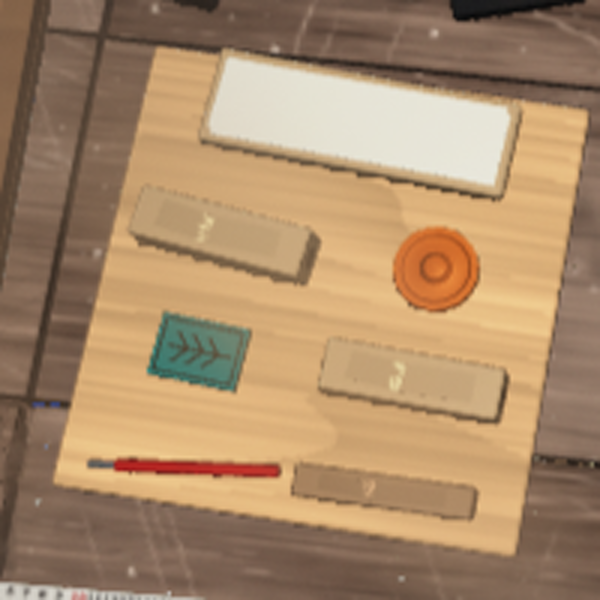

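The crop shows all six board items clearly: bars, rondel, teal and thin parts as the networks reported, with the teal's leaf side up. I'll write a helper that gives the remaining offset in tool axes.

```bash
cat > go.py <<'E'
# usage: go.py name ; prints remaining offset to target in tool axes
import sys; from rig import r; import numpy as np
C=np.array([570.5,-177.2]); a=14.67; ey=np.array([-np.sin(np.radians(a)),np.cos(np.radians(a))])
T=dict(barR=(503.4,124.6,85.98),barL=(580.3,253.8,81.28),teal=(506.0,266.0,84.6),upper=(664.8,184.1,85.1),rondel=(576.9,124.3,85),
 markP=(*(C+70*ey),a),markM=(*(C-70*ey),a),mid=(*C,90+a),midR=(*C,90+a))
def off(p,yaw,t):
    c,s=np.cos(yaw),np.sin(yaw); d=np.array(t[:2])-p[:2]
    return np.round([d@[c,s],d@[s,-c]],1), round((np.degrees(yaw)-t[2]+90)%180-90,2)
s=r.sense(); p=s["eef_pos"]; y=s["tcp_rot"][2]
print("pos",p.round(1),"rot",np.degrees(s["tcp_rot"]).round(2),"F",s["contact_force"].round(1),"open",round(s["opening"]*85.4,1),"t",s["clock"])
for n in sys.argv[1:]:
    t=T[n]; m,turn=off(p,y,t); yt=y-np.radians(turn)
    print(n,t,"| now: dx,dy mm",m,"turn deg",turn,"| if turned first: dx,dy",off(p,yt,t)[0])
E
python3 go.py barR
```

```text
pos [ 176.2 -599.6  231.3] rot [-180.     -0.     16.37] F [0.3 0.8 1.1] open 85.2 t 0.9
barR (503.4, 124.6, 85.98) | now: dx,dy mm [ 518.1 -602.6] turn deg -69.61 | if turned first: dx,dy [745.4 275.7]
```

Call:
apply_moves(rows="0.032 -0.037 0 0;0.032 -0.037 0 0;0.032 -0.037 0 0;0.032 -0.037 0 0;0.032 -0.037 0 0;0.032 -0.037 0 0;0.032 -0.037 0 0;0.032 -0.037 0 0;0.032 -0.037 0 0;0.032 -0.037 0 0;0.032 -0.037 0 0;0.032 -0.037 0 0", jaw=0.052, squeeze=60)

```text
clock: 2.1
eef_pos: [420.0, -63.4, 231.7]
tcp_rot: [3.141, -0.001, 0.286]
contact_force: [0.7, -1.1, 0.3]
opening: 0.607
```

Call:
apply_moves(rows="0.032 -0.037 0 0;0.032 -0.037 0 0;0.032 -0.037 0 0;0 0 0 -8.5;0 0 0 -8.5;0 0 0 -8.5;0 0 0 -8.5;0 0 0 -8.5;0 0 0 -8.5;0 0 0 -8.5;0 0 0 -8.5;0 0 0 -1.6")

```text
clock: 3.3
eef_pos: [480.3, 68.2, 231.4]
tcp_rot: [3.141, -0.0, 1.504]
contact_force: [0.6, 0.2, -0.4]
opening: 0.608
```

```bash
python3 go.py barR
```

```text
pos [480.3  68.2 231.4] rot [179.99  -0.    86.16] F [ 0.6  0.2 -0.4] open 51.9 t 3.3
barR (503.4, 124.6, 85.98) | now: dx,dy mm [57.9 19.3] turn deg 0.18 | if turned first: dx,dy [57.9 19.1]
```

Call:
apply_moves(rows="0.029 0.0097 0 0;0.029 0.0095 0 0;0 0 0.04 0;0 0 0.04 0;0 0 0.04 0;0 0 0.03 0;0 0 0 0;0 0 0 0")

```text
clock: 4.1
eef_pos: [503.6, 124.7, 81.6]
tcp_rot: [-3.141, 0.0, 1.499]
contact_force: [0.4, 0.7, -0.4]
opening: 0.61
```

```bash
python3 go.py barR
```

```text
pos [503.6 124.7  81.6] rot [-1.7996e+02  1.0000e-02  8.5880e+01] F [ 0.4  0.7 -0.4] open 52.1 t 4.1
barR (503.4, 124.6, 85.98) | now: dx,dy mm [-0.1 -0.2] turn deg -0.1 | if turned first: dx,dy [-0.1 -0.2]
```

Precise. Descend, close, lift.

Call:
apply_moves(rows="0 0 0.02 0;0 0 0.02 0;0 0 0.015 0;0 0 0.01 0;0 0 0 0;0 0 0 0")

```text
clock: 4.7
eef_pos: [504.3, 124.8, 17.4]
tcp_rot: [3.14, -0.0, 1.5]
contact_force: [-0.7, 0.2, 0.2]
opening: 0.608
```

Call:
apply_moves(rows="0 0 0 0;0 0 0 0;0 0 0 0;0 0 0 0;0 0 0 0;0 0 0 0;0 0 0 0;0 0 0 0", jaw=0.02)

```text
clock: 5.5
eef_pos: [504.4, 124.9, 17.5]
tcp_rot: [3.14, -0.001, 1.5]
contact_force: [-0.4, -0.6, 6.7]
opening: 0.366
```

Call:
apply_moves(rows="0 0 -0.01 0;0 0 -0.02 0;0 0 -0.03 0;0 0 -0.04 0;0 0 -0.03 0;0 0 0 0")

```text
clock: 6.1
eef_pos: [506.1, 125.3, 151.2]
tcp_rot: [3.134, -0.002, 1.501]
contact_force: [0.6, 0.4, -1.8]
opening: 0.364
```

```bash
python3 go.py markP
```

```text
pos [506.1 125.3 151.2] rot [ 1.7958e+02 -1.4000e-01  8.5970e+01] F [ 0.6  0.4 -1.8] open 31.1 t 6.1
markP (np.float64(552.772398527137), np.float64(-109.4819658730457), 14.67) | now: dx,dy mm [-230.9   63. ] turn deg 71.3 | if turned first: dx,dy [-14.3 239. ]
```

Call:
apply_moves(rows="-0.025 0.007 0 0;-0.04 0.011 0 0;-0.04 0.011 0 0;-0.04 0.011 0 0;-0.04 0.011 0 0;-0.03 0.008 0 0;-0.016 0.004 0 0;0 0 0 4;0 0 0 7;0 0 0 8;0 0 0 8;0 0 0 8")

```text
clock: 7.3
eef_pos: [549.5, -109.5, 145.8]
tcp_rot: [-3.14, 0.0, 0.884]
contact_force: [0.8, 0.1, -1.4]
opening: 0.364
```

Call:
apply_moves(rows="0 0 0 8;0 0 0 8;0 0 0 8;0 0 0 7;0 0 0 5;0 0 0 0;0 0 0 0;0 0 0 0")

```text
clock: 8.1
eef_pos: [549.9, -109.9, 146.1]
tcp_rot: [-3.141, 0.0, 0.264]
contact_force: [0.7, -0.4, -2.0]
opening: 0.359
```

```bash
python3 go.py markP
```

```text
pos [ 549.9 -109.9  146.1] rot [-1.7999e+02  2.0000e-02  1.5100e+01] F [ 0.7 -0.4 -2. ] open 30.7 t 8.1
markP (np.float64(552.772398527137), np.float64(-109.4819658730457), 14.67) | now: dx,dy mm [2.9 0.3] turn deg 0.43 | if turned first: dx,dy [2.9 0.3]
```

Call:
apply_moves(rows="0.0029 0.0003 0 0.4;0 0 0.03 0;0 0 0.04 0;0 0 0.03 0;0 0 0.015 0;0 0 0.006 0;0 0 0.002 0;0 0 0.001 0;0 0 0 0;0 0 0 0")

```text
clock: 9.1
eef_pos: [553.7, -109.8, 23.3]
tcp_rot: [3.141, -0.002, 0.254]
contact_force: [-0.8, 0.4, -1.5]
opening: 0.363
```

```bash
python3 go.py markP
```

```text
pos [ 553.7 -109.8   23.3] rot [ 1.7996e+02 -9.0000e-02  1.4580e+01] F [-0.8  0.4 -1.5] open 31.0 t 9.1
markP (np.float64(552.772398527137), np.float64(-109.4819658730457), 14.67) | now: dx,dy mm [-0.8 -0.6] turn deg -0.09 | if turned first: dx,dy [-0.8 -0.6]
```

Call:
apply_moves(rows="0 0 0.001 0;0 0 0.001 0;0 0 0.001 0;0 0 0 0;0 0 0 0")

```text
clock: 9.6
eef_pos: [553.3, -109.8, 20.5]
tcp_rot: [3.141, -0.001, 0.254]
contact_force: [-4.4, 0.1, 14.3]
opening: 0.361
```

Call:
apply_moves(rows="0 0 0 0;0 0 0 0;0 0 0 0;0 0 0 0", jaw=0.052)

```text
clock: 10.0
eef_pos: [553.0, -109.7, 19.1]
tcp_rot: [-3.142, 0.0, 0.254]
contact_force: [-0.2, -0.3, 0.8]
opening: 0.608
```

Call:
apply_moves(rows="0 0 -0.01 0;0 0 -0.03 0;0 0 -0.04 0;0 0 -0.04 0;0 0 0 0")

```text
clock: 10.5
eef_pos: [556.5, -110.4, 145.2]
tcp_rot: [3.138, -0.008, 0.254]
contact_force: [1.2, -0.2, 0.8]
opening: 0.606
```

```bash
python3 go.py barL
```

```text
pos [ 556.5 -110.4  145.2] rot [179.77  -0.48  14.57] F [ 1.2 -0.2  0.8] open 51.7 t 10.5
barL (580.3, 253.8, 81.28) | now: dx,dy mm [ 114.7 -346.5] turn deg -66.71 | if turned first: dx,dy [363.7 -31.7]
```

Call:
apply_moves(rows="0.0127 -0.0385 0 0;0.0127 -0.0385 0 0;0.0127 -0.0385 0 0;0.0127 -0.0385 0 0;0.0127 -0.0385 0 0;0.0127 -0.0385 0 0;0.0127 -0.0385 0 0;0.0127 -0.0385 0 0;0.0127 -0.0385 0 0;0 0 0 -8.5;0 0 0 -8.5;0 0 0 -8.5")

```text
clock: 11.7
eef_pos: [575.9, 254.8, 138.9]
tcp_rot: [-3.141, 0.001, 0.707]
contact_force: [-0.0, -0.0, -0.9]
opening: 0.609
```

Call:
apply_moves(rows="0 0 0 -8.5;0 0 0 -8.5;0 0 0 -8.5;0 0 0 -8.5;0 0 0 -7.2;0 0 0 0;0 0 0 0")

```text
clock: 12.4
eef_pos: [576.2, 254.3, 139.1]
tcp_rot: [-3.141, 0.0, 1.415]
contact_force: [0.3, -0.0, 0.5]
opening: 0.607
```

```bash
python3 go.py barL
```

```text
pos [576.2 254.3 139.1] rot [-1.7998e+02  1.0000e-02  8.1060e+01] F [ 0.3 -0.   0.5] open 51.8 t 12.4
barL (580.3, 253.8, 81.28) | now: dx,dy mm [0.2 4.1] turn deg -0.22 | if turned first: dx,dy [0.1 4.1]
```

Call:
apply_moves(rows="0 0.004 0 -0.2;0 0 0.04 0;0 0 0.04 0;0 0 0.025 0;0 0 0.012 0;0 0 0.005 0;0 0 0 0;0 0 0 0")

```text
clock: 13.2
eef_pos: [581.4, 254.2, 18.6]
tcp_rot: [3.14, -0.001, 1.422]
contact_force: [-0.1, -0.2, 0.2]
opening: 0.611
```

Call:
apply_moves(rows="0 0 0 0;0 0 0 0;0 0 0 0;0 0 0 0;0 0 0 0;0 0 0 0;0 0 0 0;0 0 0 0", jaw=0.02)

```text
clock: 14.0
eef_pos: [581.5, 254.2, 18.8]
tcp_rot: [3.139, -0.001, 1.422]
contact_force: [-0.7, -0.4, 6.0]
opening: 0.361
```

Call:
apply_moves(rows="0 0 -0.01 0;0 0 -0.02 0;0 0 -0.03 0;0 0 -0.04 0;0 0 -0.03 0;0 0 0 0;0 0 0 0")

```text
clock: 14.7
eef_pos: [580.5, 253.8, 148.2]
tcp_rot: [3.14, -0.001, 1.422]
contact_force: [-1.2, 0.7, -2.5]
opening: 0.367
```

```bash
python3 go.py markM
```

```text
pos [580.5 253.8 148.2] rot [ 1.7993e+02 -5.0000e-02  8.1470e+01] F [-1.2  0.7 -2.5] open 31.3 t 14.7
markM (np.float64(588.227601472863), np.float64(-244.9180341269543), 14.67) | now: dx,dy mm [-492.1   81.6] turn deg 66.8 | if turned first: dx,dy [-118.8  484.5]
```

Call:
apply_moves(rows="-0.03 0.005 0 0;-0.045 0.0075 0 0;-0.045 0.0075 0 0;-0.045 0.0075 0 0;-0.045 0.0075 0 0;-0.045 0.0075 0 0;-0.045 0.0075 0 0;-0.045 0.0075 0 0;-0.045 0.0075 0 0;-0.045 0.0075 0 0;-0.035 0.006 0 0;-0.022 0.003 0 0")

```text
clock: 15.9
eef_pos: [586.7, -247.3, 145.4]
tcp_rot: [-3.139, -0.0, 1.42]
contact_force: [0.8, -0.0, -0.4]
opening: 0.363
```

Call:
apply_moves(rows="0 0 0 4;0 0 0 7;0 0 0 8;0 0 0 8;0 0 0 8;0 0 0 8;0 0 0 8;0 0 0 7;0 0 0 6;0 0 0 2.8;0 0 0 0;0 0 0 0")

```text
clock: 17.1
eef_pos: [587.2, -244.5, 146.0]
tcp_rot: [-3.14, 0.002, 0.258]
contact_force: [-0.5, -0.2, -1.9]
opening: 0.366
```

```bash
python3 go.py markM
```

```text
pos [ 587.2 -244.5  146. ] rot [-1.7992e+02  1.0000e-01  1.4770e+01] F [-0.5 -0.2 -1.9] open 31.3 t 17.1
markM (np.float64(588.227601472863), np.float64(-244.9180341269543), 14.67) | now: dx,dy mm [0.8 0.7] turn deg 0.1 | if turned first: dx,dy [0.8 0.7]
```

Call:
apply_moves(rows="0.0005 0.0005 0.015 0;0 0 0.03 0;0 0 0.035 0;0 0 0.025 0;0 0 0.012 0;0 0 0.004 0;0 0 0.002 0;0 0 0 0;0 0 0 0;0 0 0 0")

```text
clock: 18.1
eef_pos: [589.3, -245.5, 25.3]
tcp_rot: [3.141, -0.001, 0.256]
contact_force: [0.2, 0.1, -1.2]
opening: 0.361
```

```bash
python3 go.py markM
```

```text
pos [ 589.3 -245.5   25.3] rot [ 1.7994e+02 -8.0000e-02  1.4680e+01] F [ 0.2  0.1 -1.2] open 30.8 t 18.1
markM (np.float64(588.227601472863), np.float64(-244.9180341269543), 14.67) | now: dx,dy mm [-0.9 -0.8] turn deg 0.01 | if turned first: dx,dy [-0.9 -0.8]
```

Call:
apply_moves(rows="-0.0008 -0.0008 0.001 0;0 0 0.001 0;0 0 0.001 0;0 0 0.001 0;0 0 0 0;0 0 0 0")

```text
clock: 18.7
eef_pos: [587.7, -244.6, 21.8]
tcp_rot: [-3.142, -0.0, 0.256]
contact_force: [-6.2, 2.5, 15.0]
opening: 0.362
```

Call:
apply_moves(rows="0 0 0 0;0 0 0 0;0 0 0 0;0 0 0 0", jaw=0.052)

```text
clock: 19.1
eef_pos: [587.6, -244.6, 20.1]
tcp_rot: [-3.141, 0.0, 0.256]
contact_force: [0.2, 0.3, 0.1]
opening: 0.613
```

Call:
apply_moves(rows="0 0 -0.01 0;0 0 -0.03 0;0 0 -0.04 0;0 0 -0.04 0;0 0 0 0;0 0 0 0")

```text
clock: 19.7
eef_pos: [588.4, -244.9, 142.0]
tcp_rot: [3.14, -0.002, 0.256]
contact_force: [-0.6, -0.5, -0.6]
opening: 0.611
```

```bash
python3 go.py teal
```

```text
pos [ 588.4 -244.9  142. ] rot [ 1.799e+02 -1.300e-01  1.468e+01] F [-0.6 -0.5 -0.6] open 52.1 t 19.7
teal (506.0, 266.0, 84.6) | now: dx,dy mm [  49.8 -515.1] turn deg -69.92 | if turned first: dx,dy [ 500.9 -130.1]
```

Call:
apply_moves(rows="0.0045 -0.0468 0 0;0.0045 -0.0468 0 0;0.0045 -0.0468 0 0;0.0045 -0.0468 0 0;0.0045 -0.0468 0 0;0.0045 -0.0468 0 0;0.0045 -0.0468 0 0;0.0045 -0.0468 0 0;0.0045 -0.0468 0 0;0.0045 -0.0468 0 0;0.0045 -0.0468 0 0;0 0 0 0")

```text
clock: 20.9
eef_pos: [503.5, 270.5, 139.2]
tcp_rot: [-3.141, 0.001, 0.26]
contact_force: [0.6, -0.9, 0.7]
opening: 0.609
```

Call:
apply_moves(rows="0 0 0 -8.5;0 0 0 -8.5;0 0 0 -8.5;0 0 0 -8.5;0 0 0 -8.5;0 0 0 -8.5;0 0 0 -8.5;0 0 0 -8.5;0 0 0 -1.9;0 0 0 0;0 0 0 0", squeeze=30)

```text
clock: 22.0
eef_pos: [504.7, 265.2, 139.5]
tcp_rot: [-3.14, 0.001, 1.474]
contact_force: [-0.4, -0.2, -0.2]
opening: 0.61
```

```bash
python3 go.py teal
```

```text
pos [504.7 265.2 139.5] rot [-1.7992e+02  6.0000e-02  8.4480e+01] F [-0.4 -0.2 -0.2] open 52.1 t 22.0
teal (506.0, 266.0, 84.6) | now: dx,dy mm [0.9 1.2] turn deg -0.12 | if turned first: dx,dy [0.9 1.2]
```

Call:
apply_moves(rows="0.0005 0.0005 0 0;0 0 0.04 0;0 0 0.04 0;0 0 0.025 0;0 0 0.012 0;0 0 0.006 0;0 0 0.002 0;0 0 0 0;0 0 0 0;0 0 0 0")

```text
clock: 23.0
eef_pos: [506.3, 266.7, 16.3]
tcp_rot: [3.14, -0.001, 1.476]
contact_force: [0.3, 0.3, -0.1]
opening: 0.606
```

```bash
python3 go.py teal
```

```text
pos [506.3 266.7  16.3] rot [ 1.7992e+02 -5.0000e-02  8.4570e+01] F [ 0.3  0.3 -0.1] open 51.8 t 23.0
teal (506.0, 266.0, 84.6) | now: dx,dy mm [-0.7 -0.2] turn deg -0.03 | if turned first: dx,dy [-0.7 -0.2]
```

Call:
apply_moves(rows="0 0 0.002 0;0 0 0.001 0;0 0 0 0;0 0 0 0;0 0 0 0")

```text
clock: 23.5
eef_pos: [505.7, 266.3, 12.3]
tcp_rot: [-3.142, 0.0, 1.476]
contact_force: [0.2, -0.6, -0.9]
opening: 0.612
```

Call:
apply_moves(rows="0 0 0 0;0 0 0 0;0 0 0 0;0 0 0 0;0 0 0 0;0 0 0 0;0 0 0 0;0 0 0 0", jaw=0.03)

```text
clock: 24.3
eef_pos: [505.7, 266.4, 12.5]
tcp_rot: [3.141, -0.0, 1.476]
contact_force: [-0.6, -0.2, 5.7]
opening: 0.458
```

Call:
apply_moves(rows="0 0 -0.01 0;0 0 -0.02 0;0 0 -0.03 0;0 0 -0.04 0;0 0 -0.03 0;0 0 0 0;0 0 0 0")

```text
clock: 25.0
eef_pos: [506.0, 266.5, 143.2]
tcp_rot: [3.14, -0.001, 1.476]
contact_force: [-0.7, 0.1, -1.1]
opening: 0.455
```

```bash
python3 go.py mid
```

```text
pos [506.  266.5 143.2] rot [ 1.7992e+02 -6.0000e-02  8.4570e+01] F [-0.7  0.1 -1.1] open 38.9 t 25.0
mid (np.float64(570.5), np.float64(-177.2), 104.67) | now: dx,dy mm [-435.6  106.2] turn deg -20.1 | if turned first: dx,dy [-445.6  -50. ]
```

Call:
apply_moves(rows="-0.025 0.006 0 0;-0.045 0.011 0 0;-0.045 0.011 0 0;-0.045 0.011 0 0;-0.045 0.011 0 0;-0.045 0.011 0 0;-0.045 0.011 0 0;-0.045 0.011 0 0;-0.045 0.011 0 0;-0.035 0.0083 0 0;-0.0156 0.0039 0 0;0 0 0 0")

```text
clock: 26.2
eef_pos: [569.6, -178.9, 140.9]
tcp_rot: [-3.14, -0.0, 1.474]
contact_force: [-0.3, -0.2, -0.5]
opening: 0.451
```

Call:
apply_moves(rows="0 0 0 -4;0 0 0 -6;0 0 0 -6;0 0 0 -4.1;0 0 0 0;0 0 0 0;0 0 0 0")

```text
clock: 26.9
eef_pos: [570.0, -176.6, 142.0]
tcp_rot: [-3.141, -0.0, 1.826]
contact_force: [0.7, -0.4, -1.3]
opening: 0.453
```

```bash
python3 go.py mid
```

```text
pos [ 570.  -176.6  142. ] rot [-1.7997e+02 -3.0000e-02  1.0462e+02] F [ 0.7 -0.4 -1.3] open 38.7 t 26.9
mid (np.float64(570.5), np.float64(-177.2), 104.67) | now: dx,dy mm [-0.7  0.3] turn deg -0.05 | if turned first: dx,dy [-0.7  0.3]
```

Call:
apply_moves(rows="0 0 0.02 0;0 0 0.04 0;0 0 0.035 0;0 0 0.018 0;0 0 0.008 0;0 0 0.002 0;0 0 0.001 0;0 0 0 0;0 0 0 0;0 0 0 0")

```text
clock: 27.9
eef_pos: [570.7, -177.5, 19.1]
tcp_rot: [3.14, 0.001, 1.827]
contact_force: [-0.0, -0.0, -0.6]
opening: 0.45
```

```bash
python3 go.py mid
```

```text
pos [ 570.7 -177.5   19.1] rot [1.7993e+02 4.0000e-02 1.0467e+02] F [-0.  -0.  -0.6] open 38.4 t 27.9
mid (np.float64(570.5), np.float64(-177.2), 104.67) | now: dx,dy mm [ 0.3 -0.1] turn deg -0.0 | if turned first: dx,dy [ 0.3 -0.1]
```

Call:
apply_moves(rows="0 0 0.001 0;0 0 0.001 0;0 0 0.0005 0;0 0 0 0;0 0 0 0;0 0 0 0")

```text
clock: 28.5
eef_pos: [570.2, -177.3, 15.7]
tcp_rot: [-3.142, -0.0, 1.827]
contact_force: [0.5, -0.3, -0.4]
opening: 0.461
```

Call:
apply_moves(rows="0 0 0 0;0 0 0 0;0 0 0 0;0 0 0 0", jaw=0.052)

```text
clock: 28.9
eef_pos: [570.3, -177.3, 15.8]
tcp_rot: [3.142, 0.0, 1.827]
contact_force: [-0.2, -0.5, -1.3]
opening: 0.604
```

Call:
apply_moves(rows="0 0 -0.01 0;0 0 -0.03 0;0 0 -0.04 0;0 0 -0.04 0;0 0 0 0;0 0 0 0")

```text
clock: 29.5
eef_pos: [571.0, -177.6, 137.5]
tcp_rot: [3.139, 0.002, 1.827]
contact_force: [-1.5, -0.2, -0.4]
opening: 0.609
```

```bash
python3 go.py upper
```

```text
pos [ 571.  -177.6  137.5] rot [1.7986e+02 9.0000e-02 1.0468e+02] F [-1.5 -0.2 -0.4] open 52.0 t 29.5
upper (664.8, 184.1, 85.1) | now: dx,dy mm [326.1 182.4] turn deg 19.58 | if turned first: dx,dy [368.4  62.6]
```

Call:
apply_moves(rows="0.0362 0.0202 0 0;0.0362 0.0202 0 0;0.0362 0.0202 0 0;0.0362 0.0202 0 0;0.0362 0.0202 0 0;0.0362 0.0202 0 0;0.0362 0.0202 0 0;0.0362 0.0202 0 0;0.0362 0.0202 0 0;0 0 0 8;0 0 0 8;0 0 0 3.6", jaw=0.08, squeeze=70)

```text
clock: 30.7
eef_pos: [662.4, 184.2, 133.8]
tcp_rot: [-3.139, 0.001, 1.481]
contact_force: [0.6, -0.0, 0.1]
opening: 0.939
```

Call:
apply_moves(rows="0 0 0 0;0 0 0 0")

```text
clock: 30.9
eef_pos: [662.9, 183.7, 134.7]
tcp_rot: [-3.14, 0.001, 1.487]
contact_force: [0.1, -0.7, -0.3]
opening: 0.939
```

```bash
python3 go.py upper
python3 - <<'E'
from h import *
im,d=r.grab_frame("top"); cv2.imwrite("pics/top1.png",im); np.save("top1.npy",d)
cv2.imwrite("pics/c1.png",cv2.resize(im[190:330,330:500],None,fx=3,fy=3,interpolation=cv2.INTER_CUBIC))
teal=lambda i:(i[...,1]-i[...,2]>25)
for s in((553,-109),(588,-245)):print("bar",fit("top",im,d,s,38,55,47,70))
print("teal",fit("top",im,d,(570,-177),5,40,21,45,teal))
E
```

```text
pos [662.9 183.7 134.7] rot [-1.799e+02  4.000e-02  8.519e+01] F [ 0.1 -0.7 -0.3] open 80.2 t 30.9
upper (664.8, 184.1, 85.1) | now: dx,dy mm [0.6 1.8] turn deg 0.09 | if turned first: dx,dy [0.6 1.8]
bar (array([ 553.9, -110.2]), array([ 553.2, -110.4], dtype=float32), array([109.5,  32.7]), 'longaxis deg', 14.4, 'z', 45.7, 1076)
bar (array([ 589.2, -243.6]), array([ 588.7, -244. ], dtype=float32), array([109.6,  33.6]), 'longaxis deg', 14.81, 'z', 45.5, 1080)
teal (array([ 567.6, -178.4]), array([ 567.4, -178.4], dtype=float32), array([56.7, 40. ]), 'longaxis deg', -74.57, 'z', 19.7, 636)
```

View pics/c1.png

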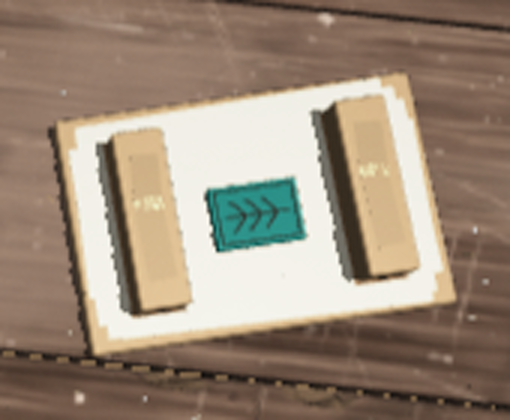

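The crop shows both thick bars centred on their marks and the teal flat between them at about (255,215); all fits are within 3 mm. Next, the narrow shelf.

Call:
apply_moves(rows="0.0005 0.0012 0 0;0 0 0.04 0;0 0 0.04 0;0 0 0.025 0;0 0 0.008 0;0 0 0.004 0;0 0 0.001 0;0 0 0 0;0 0 0 0;0 0 0 0")

```text
clock: 31.95
eef_pos: [665.4, 184.5, 18.9]
tcp_rot: [3.14, -0.001, 1.485]
contact_force: [-0.1, -0.2, -0.5]
opening: 0.939
```

```bash
python3 go.py upper
```

```text
pos [665.4 184.5  18.9] rot [ 1.7991e+02 -3.0000e-02  8.5080e+01] F [-0.1 -0.2 -0.5] open 80.2 t 31.95
upper (664.8, 184.1, 85.1) | now: dx,dy mm [-0.4 -0.6] turn deg -0.02 | if turned first: dx,dy [-0.4 -0.6]
```

Call:
apply_moves(rows="0 0 0.003 0;0 0 0.003 0;0 0 0.002 0;0 0 0 0;0 0 0 0;0 0 0 0")

```text
clock: 32.55
eef_pos: [664.9, 184.3, 9.8]
tcp_rot: [3.142, -0.0, 1.485]
contact_force: [0.1, -0.3, -0.2]
opening: 0.936
```

Call:
apply_moves(rows="0 0 0 0;0 0 0 0;0 0 0 0;0 0 0 0;0 0 0 0;0 0 0 0;0 0 0 0;0 0 0 0", jaw=0.05)

```text
clock: 33.35
eef_pos: [665.5, 184.4, 10.7]
tcp_rot: [3.14, -0.0, 1.485]
contact_force: [-0.0, 0.2, 6.0]
opening: 0.72
```

Call:
apply_moves(rows="0 0 -0.005 0;0 0 -0.01 0;0 0 -0.02 0;0 0 -0.03 0;0 0 -0.03 0;0 0 -0.03 0;0 0 -0.02 0;0 0 0 0;0 0 0 0")

```text
clock: 34.25
eef_pos: [664.5, 184.2, 154.7]
tcp_rot: [3.142, -0.0, 1.485]
contact_force: [-0.9, 0.3, -3.4]
opening: 0.723
```

```bash
python3 go.py mid
python3 - <<'E'
from h import *
im,d=r.grab_frame("scene"); cv2.imwrite("pics/s1.png",im)
E
```

```text
pos [664.5 184.2 154.7] rot [180.    -0.    85.08] F [-0.9  0.3 -3.4] open 61.7 t 34.25
mid (np.float64(570.5), np.float64(-177.2), 104.67) | now: dx,dy mm [-368.2  -62.6] turn deg -19.59 | if turned first: dx,dy [-325.9 -182.4]
```

View pics/s1.png

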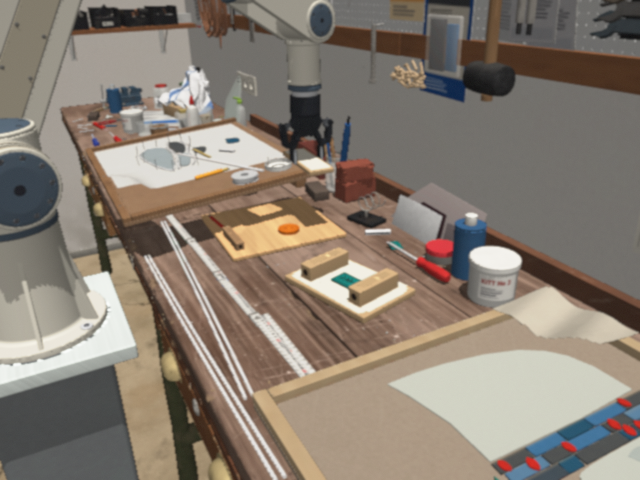

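The scene view shows the narrow shelf held level in the gripper at (312,165), and the bars and teal undisturbed at (345,275).

Call:
apply_moves(rows="-0.01 -0.0017 0 0;-0.025 -0.0043 0 0;-0.04 -0.0068 0 0;-0.043 -0.0073 0 0;-0.043 -0.0073 0 0;-0.043 -0.0073 0 0;-0.043 -0.0073 0 0;-0.043 -0.0073 0 0;-0.035 -0.006 0 0;-0.025 -0.0043 0 0;-0.013 -0.0022 0 0;-0.005 -0.0008 0 0")

```text
clock: 35.5
eef_pos: [569.8, -178.0, 153.9]
tcp_rot: [-3.14, -0.0, 1.483]
contact_force: [0.2, -0.1, -4.1]
opening: 0.718
```

Call:
apply_moves(rows="0 0 0 -2;0 0 0 -4;0 0 0 -5;0 0 0 -5;0 0 0 -2.6;0 0 0 -1;0 0 0 0;0 0 0 0;0 0 0 0")

```text
clock: 36.4
eef_pos: [570.8, -176.8, 154.7]
tcp_rot: [-3.141, -0.0, 1.826]
contact_force: [-0.1, -0.6, -2.0]
opening: 0.722
```

```bash
python3 go.py mid
```

```text
pos [ 570.8 -176.8  154.7] rot [-1.7999e+02 -1.0000e-02  1.0464e+02] F [-0.1 -0.6 -2. ] open 61.7 t 36.4
mid (np.float64(570.5), np.float64(-177.2), 104.67) | now: dx,dy mm [-0.3 -0.4] turn deg -0.03 | if turned first: dx,dy [-0.3 -0.4]
```

Call:
apply_moves(rows="0 0 0.01 0;0 0 0.025 0;0 0 0.03 0;0 0 0.02 0;0 0 0.01 0;0 0 0.006 0;0 0 0.002 0;0 0 0.001 0;0 0 0 0;0 0 0 0;0 0 0 0")

```text
clock: 37.5
eef_pos: [571.2, -177.1, 51.4]
tcp_rot: [3.141, 0.0, 1.827]
contact_force: [-0.3, 0.2, -2.2]
opening: 0.72
```

```bash
python3 go.py mid
python3 - <<'E'
from h import *
im,d=r.grab_frame("scene"); cv2.imwrite("pics/s2.png",cv2.resize(im[180:340,240:460],None,fx=3,fy=3,interpolation=cv2.INTER_CUBIC))
E
```

```text
pos [ 571.2 -177.1   51.4] rot [1.7995e+02 3.0000e-02 1.0467e+02] F [-0.3  0.2 -2.2] open 61.5 t 37.5
mid (np.float64(570.5), np.float64(-177.2), 104.67) | now: dx,dy mm [ 0.1 -0.7] turn deg 0.0 | if turned first: dx,dy [ 0.1 -0.7]
```

View pics/s2.png

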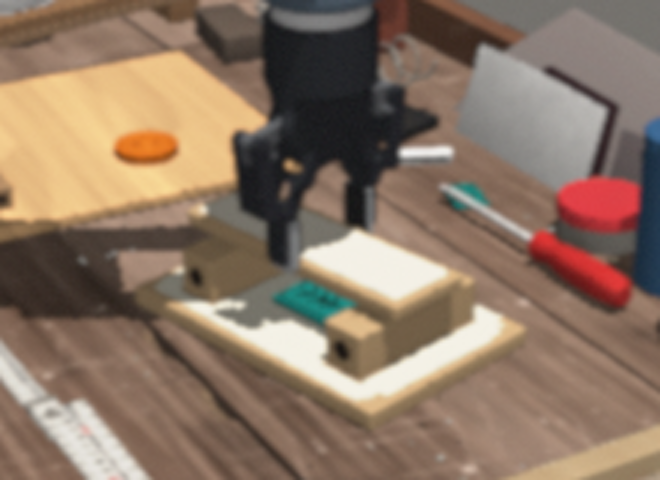

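The narrow shelf hovers just over both bars, aligned with the big shelf. Next I'll lower it in small steps.

Call:
apply_moves(rows="0 0 0.001 0;0 0 0.001 0;0 0 0.001 0;0 0 0.001 0;0 0 0 0;0 0 0 0;0 0 0 0")

```text
clock: 38.25
eef_pos: [570.9, -177.0, 46.8]
tcp_rot: [3.142, -0.0, 1.827]
contact_force: [0.0, -0.8, -2.9]
opening: 0.724
```

Call:
apply_moves(rows="0 0 0.0007 0;0 0 0.0007 0;0 0 0 0;0 0 0 0;0 0 0 0")

```text
clock: 38.75
eef_pos: [570.9, -177.0, 45.7]
tcp_rot: [3.141, 0.0, 1.827]
contact_force: [-3.0, 0.6, 3.7]
opening: 0.723
```

Contact (force change of about +6 N). Release slowly and rise.

Call:
apply_moves(rows="0 0 0 0;0 0 0 0;0 0 0 0;0 0 0 0", jaw=0.076)

```text
clock: 39.15
eef_pos: [570.9, -177.0, 45.3]
tcp_rot: [3.141, 0.0, 1.827]
contact_force: [0.4, 0.6, 0.2]
opening: 0.89
```

Call:
apply_moves(rows="0 0 -0.005 0;0 0 -0.015 0;0 0 -0.03 0;0 0 -0.04 0;0 0 -0.02 0;0 0 0 0;0 0 0 0")

```text
clock: 39.85
eef_pos: [571.1, -177.0, 156.3]
tcp_rot: [3.14, 0.001, 1.827]
contact_force: [-0.3, -0.8, 0.1]
opening: 0.892
```

```bash
python3 go.py rondel
```

```text
pos [ 571.1 -177.   156.3] rot [1.7992e+02 5.0000e-02 1.0468e+02] F [-0.3 -0.8  0.1] open 76.1 t 39.85
rondel (576.9, 124.3, 85) | now: dx,dy mm [290.  82.] turn deg 19.68 | if turned first: dx,dy [300.7 -20.5]
```

Call:
apply_moves(rows="0.029 0.0082 0 0;0.029 0.0082 0 0;0.029 0.0082 0 0;0.029 0.0082 0 0;0.029 0.0082 0 0;0.029 0.0082 0 0;0.029 0.0082 0 0;0.029 0.0082 0 0;0.029 0.0082 0 0;0.029 0.0082 0 0;0 0 0 0;0 0 0 0", jaw=0.068, squeeze=30)

```text
clock: 41.05
eef_pos: [575.7, 124.5, 154.2]
tcp_rot: [-3.139, 0.0, 1.829]
contact_force: [-0.2, -0.4, -0.5]
opening: 0.796
```

```bash
python3 go.py rondel
python3 - <<'E'
from h import *
im,d=r.grab_frame("top"); cv2.imwrite("pics/top2.png",cv2.resize(im[130:350,120:500],None,fx=2,fy=2,interpolation=cv2.INTER_CUBIC))
print("upper",fit("top",im,d,(570,-177),50,70,59,118))
E
```

```text
pos [575.7 124.5 154.2] rot [-1.7987e+02  1.0000e-02  1.0477e+02] F [-0.2 -0.4 -0.5] open 68.0 t 41.05
rondel (576.9, 124.3, 85) | now: dx,dy mm [-0.5  1.1] turn deg 19.77 | if turned first: dx,dy [-0.1  1.2]
upper (array([ 567.5, -174.6]), array([ 567.3, -174.3], dtype=float32), array([199.3,  63.9]), 'longaxis deg', -75.41, 'z', 57.9, 3945)
```

View pics/top2.png

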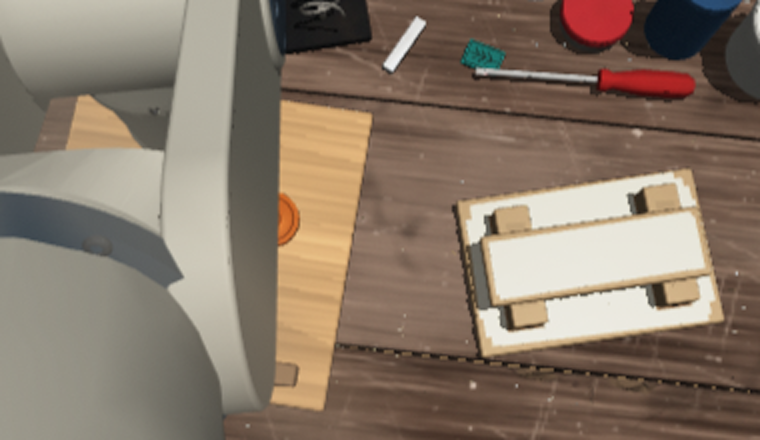

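The top view shows the narrow shelf bridging both bars and aligned, centred within about 4 mm at (598,257). Now the rondel.

Call:
apply_moves(rows="-0.0005 0.001 0 0;0 0 0.04 0;0 0 0.04 0;0 0 0.03 0;0 0 0.016 0;0 0 0.008 0;0 0 0.004 0;0 0 0.001 0;0 0 0 0;0 0 0 0;0 0 0 0")

```text
clock: 42.2
eef_pos: [578.3, 124.3, 17.2]
tcp_rot: [3.14, 0.0, 1.827]
contact_force: [-0.5, 0.2, -0.0]
opening: 0.798
```

```bash
python3 go.py rondel
```

```text
pos [578.3 124.3  17.2] rot [179.93   0.   104.68] F [-0.5  0.2 -0. ] open 68.2 t 42.2
rondel (576.9, 124.3, 85) | now: dx,dy mm [ 0.4 -1.3] turn deg 19.68 | if turned first: dx,dy [-0.1 -1.4]
```

Call:
apply_moves(rows="0 0 0.002 0;0 0 0.002 0;0 0 0.001 0;0 0 0 0;0 0 0 0;0 0 0 0")

```text
clock: 42.8
eef_pos: [577.8, 124.1, 11.4]
tcp_rot: [-3.142, -0.0, 1.827]
contact_force: [0.3, -0.5, 0.1]
opening: 0.795
```

Call:
apply_moves(rows="0 0 0 0;0 0 0 0;0 0 0 0;0 0 0 0;0 0 0 0;0 0 0 0;0 0 0 0;0 0 0 0", jaw=0.042)

```text
clock: 43.6
eef_pos: [577.9, 124.1, 11.8]
tcp_rot: [3.141, 0.0, 1.827]
contact_force: [-1.6, -0.1, 5.1]
opening: 0.601
```

Call:
apply_moves(rows="0 0 -0.005 0;0 0 -0.015 0;0 0 -0.03 0;0 0 -0.04 0;0 0 -0.04 0;0 0 -0.02 0;0 0 0 0;0 0 0 0")

```text
clock: 44.4
eef_pos: [577.8, 124.1, 162.1]
tcp_rot: [3.14, 0.0, 1.827]
contact_force: [0.3, -0.7, 0.2]
opening: 0.599
```

```bash
sed -i 's/midR=(\*C,90+a)/midR=(568.8,-175.8,90+a)/' go.py; python3 go.py midR
```

```text
pos [577.8 124.1 162.1] rot [179.93   0.   104.67] F [ 0.3 -0.7  0.2] open 51.2 t 44.4
midR (568.8, -175.8, 104.67) | now: dx,dy mm [-287.8  -84.7] turn deg 0.0 | if turned first: dx,dy [-287.8  -84.7]
```

Call:
apply_moves(rows="-0.014 -0.004 0 0;-0.028 -0.008 0 0;-0.036 -0.0107 0 0;-0.036 -0.0107 0 0;-0.036 -0.0107 0 0;-0.036 -0.0107 0 0;-0.036 -0.0107 0 0;-0.036 -0.0107 0 0;-0.022 -0.006 0 0;-0.008 -0.0025 0 0;0 0 0 0;0 0 0 0")

```text
clock: 45.6
eef_pos: [568.2, -175.4, 160.6]
tcp_rot: [-3.14, -0.001, 1.827]
contact_force: [0.5, 0.2, -0.4]
opening: 0.598
```

```bash
python3 go.py midR
```

```text
pos [ 568.2 -175.4  160.6] rot [-1.7993e+02 -6.0000e-02  1.0466e+02] F [ 0.5  0.2 -0.4] open 51.0 t 45.6
midR (568.8, -175.8, 104.67) | now: dx,dy mm [-0.5  0.5] turn deg -0.01 | if turned first: dx,dy [-0.5  0.5]
```

Call:
apply_moves(rows="0 0 0.02 0;0 0 0.035 0;0 0 0.025 0;0 0 0.012 0;0 0 0.005 0;0 0 0.001 0;0 0 0 0;0 0 0 0;0 0 0 0")

```text
clock: 46.5
eef_pos: [569.4, -176.1, 64.3]
tcp_rot: [3.14, 0.001, 1.827]
contact_force: [0.0, -0.3, -1.2]
opening: 0.6
```

```bash
python3 go.py midR
```

```text
pos [ 569.4 -176.1   64.3] rot [1.7992e+02 4.0000e-02 1.0467e+02] F [ 0.  -0.3 -1.2] open 51.3 t 46.5
midR (568.8, -175.8, 104.67) | now: dx,dy mm [ 0.5 -0.5] turn deg -0.0 | if turned first: dx,dy [ 0.5 -0.5]
```

Call:
apply_moves(rows="0 0 0.0015 0;0 0 0.0015 0;0 0 0.001 0;0 0 0 0;0 0 0 0;0 0 0 0")

```text
clock: 47.1
eef_pos: [568.8, -176.0, 59.4]
tcp_rot: [-3.142, -0.0, 1.827]
contact_force: [0.0, -0.3, -0.2]
opening: 0.598
```

Call:
apply_moves(rows="0 0 0.0004 0;0 0 0 0;0 0 0 0")

```text
clock: 47.4
eef_pos: [568.8, -176.0, 59.0]
tcp_rot: [-3.142, -0.0, 1.827]
contact_force: [-0.1, -0.3, -0.4]
opening: 0.601
```

Call:
apply_moves(rows="0 0 0 0;0 0 0 0;0 0 0 0;0 0 0 0", jaw=0.064)

```text
clock: 47.8
eef_pos: [568.8, -176.0, 59.0]
tcp_rot: [3.142, 0.0, 1.827]
contact_force: [-0.6, 0.3, 0.1]
opening: 0.748
```

Call:
apply_moves(rows="0 0 -0.005 0;0 0 -0.015 0;0 0 -0.03 0;0 0 -0.04 0;0 0 -0.04 0;0 0.04 0 0;0 0.04 0 0;0 0.04 0 0;0 0.04 0 0;0 0.04 0 0;0 0.04 0 0;0 0 0 0")

```text
clock: 49.0
eef_pos: [804.7, -113.2, 189.5]
tcp_rot: [3.139, 0.0, 1.829]
contact_force: [0.4, 0.3, 0.3]
opening: 0.75
```

```bash
python3 go.py midR
```

```text
pos [ 804.7 -113.2  189.5] rot [1.7984e+02 2.0000e-02 1.0478e+02] F [0.4 0.3 0.3] open 64.1 t 49.0
midR (568.8, -175.8, 104.67) | now: dx,dy mm [  -0.3 -244.1] turn deg 0.11 | if turned first: dx,dy [  -0.8 -244.1]
```

Call:
apply_moves(rows="0 0 -0.04 0;0 0 -0.03 0;-0.035 -0.033 0 0;-0.035 -0.033 0 0;-0.035 -0.033 0 0;-0.035 -0.033 0 0;-0.035 -0.033 0 0;-0.035 -0.033 0 0;-0.035 -0.033 0 0;-0.035 -0.033 0 0;-0.035 -0.033 0 0;-0.035 -0.033 0 0")

```text
clock: 50.2
eef_pos: [568.6, -538.8, 260.6]
tcp_rot: [3.141, 0.001, 1.827]
contact_force: [1.0, -0.5, -0.6]
opening: 0.748
```

Call:
apply_moves(rows="-0.02 -0.033 0 0;-0.02 -0.033 0 0;-0.02 -0.033 0 0;-0.02 -0.033 0 0;0 0 0 0;0 0 0 0")

```text
clock: 50.8
eef_pos: [461.8, -648.5, 260.0]
tcp_rot: [3.141, 0.0, 1.825]
contact_force: [0.6, -0.5, -0.0]
opening: 0.752
```

```bash
python3 go.py midR
python3 - <<'E'
from h import *
im,d=r.grab_frame("top"); cv2.imwrite("pics/top3.png",im)
orange=lambda i:(i[...,2]-i[...,0]>120)
print("lower",fit("top",im,d,(570,-177),7,22,15,150))
print("upper",fit("top",im,d,(570,-177),50,66,59,118))
print("rondel",fit("top",im,d,(568,-175),50,90,68,40,orange))
print("low",fit("top",im,d,(437,135),21,40,32,70))
print("pencil",fit("top",im,d,(439,261),17,40,27,75))
im,d=r.grab_frame("scene"); cv2.imwrite("pics/s3.png",cv2.resize(im[150:350,200:460],None,fx=3,fy=3,interpolation=cv2.INTER_CUBIC))
E
```

```text
pos [ 461.8 -648.5  260. ] rot [1.7998e+02 1.0000e-02 1.0456e+02] F [ 0.6 -0.5 -0. ] open 64.2 t 50.8
midR (568.8, -175.8, 104.67) | now: dx,dy mm [430.7 222.4] turn deg -0.11 | if turned first: dx,dy [430.2 223.2]
lower (array([ 570.8, -177.2]), array([ 561.9, -169.3], dtype=float32), array([229.4, 149.1]), 'longaxis deg', -75.33, 'z', 14.0, 4563)
upper (array([ 567.5, -174.6]), array([ 567. , -173.6], dtype=float32), array([199.3,  63.9]), 'longaxis deg', -75.41, 'z', 57.9, 3261)
rondel (array([ 565.7, -175.6]), array([ 565.4, -175.3], dtype=float32), array([52. , 49.3]), 'longaxis deg', 4.05, 'z', 65.7, 673)
low (array([436. , 133.6]), array([435.9, 133.7], dtype=float32), array([110.7,  20. ]), 'longaxis deg', 88.33, 'z', 30.7, 693)
pencil (array([437.2, 255. ]), array([437.3, 255.1], dtype=float32), array([87.3,  7.2]), 'longaxis deg', -83.68, 'z', 18.4, 163)
```

View pics/top3.png

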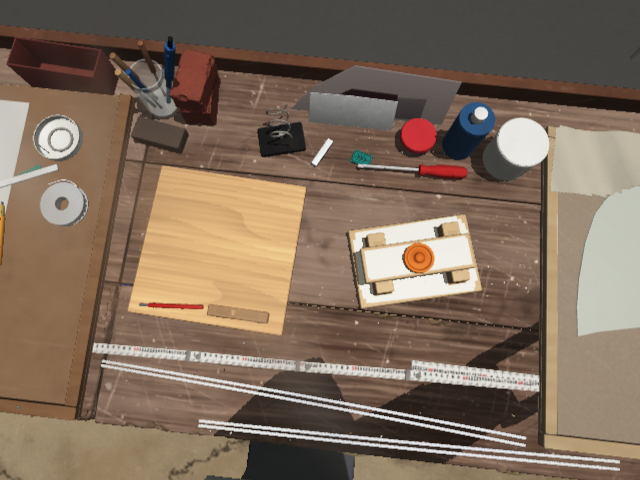

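View pics/s3.png

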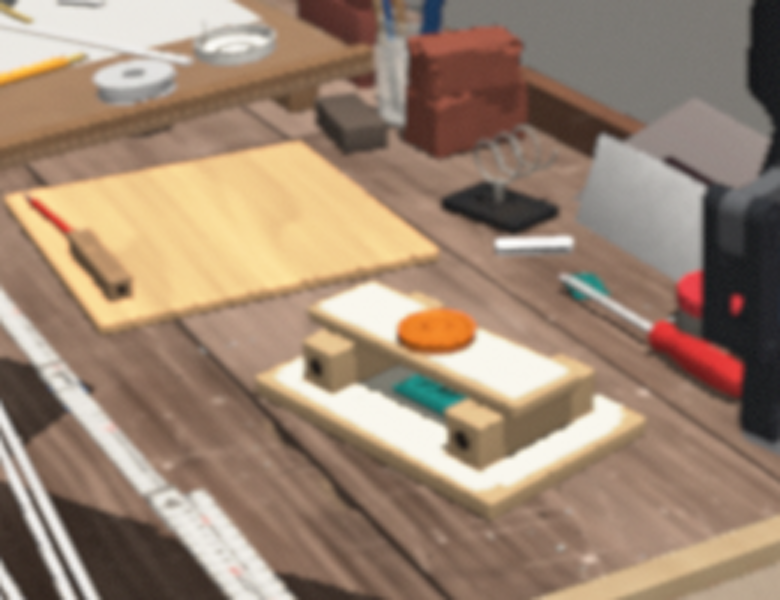

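Both views show the finished stack, with the rondel at (419,257) on the narrow shelf. The pencil (170,306) and thin bar (238,314) are where they started.

```bash
python3 -c "
from rig import r
print(r.sign_off())"
```

```text
the job is handed in; nothing more can be done
None
```

The kiln load is built as asked and the job is handed in, at about 51 s of the 122 s allowed; sign-off gives no verdict.

My last camera checks, against the tolerances:

| Part | Measured | Allowed |
|---|---|---|
| Thick bars on their marks | within about 2 mm and 0.3° | 12 mm, 0.15 rad (8.6°) |
| Large teal glass, between the bars | about 3 mm off centre, flat | 15 mm |
| Narrow shelf across the bars | about 4 mm off centre, 0.1° off line; looks level in both views | 12 mm, 0.15 rad |
| Rondel on the narrow shelf's middle | about 2 mm off centre, looks flat | 12 mm |
| Thin bar | not moved | 25 mm |
| Pencil | not moved, judged by its place in the picture | 25 mm |

- **Early checks:** the bars and teal were measured before the narrow shelf went on. After that I checked them only by eye in the last views.
- **Disagreement:** the two automatic depth fits for the pencil differed by about 24 mm. Each caught only part of this thin item, and it lies on the same pixels in the first and last pictures.
- **Forces:** the highest contact force at any reading was about 16 N, while setting the bars down.
- **Arm:** it is withdrawn and touches nothing.

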